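Gauge the mould sleeves

TASK

Test the two mould sleeves on the gauge pin one at a time: push the front sleeve along the guide onto the pin as far as it will go, then pull it off and set it down flat, same way up, on the round warming plate if it went fully home against the upright, or in the square wooden box if it stopped short. Put it away before you test the other sleeve in the same way, and leave the wax puck, the jar and the cork block alone.

Things in the scene. Friction and masses are not known exactly. Their poses are not given: they have to be found in the camera images.
- sleeve_1_center (a point): Aluminium block sleeve, 40 mm long along x (bore axis), 50 wide (y), 50 high (z), 0.1 to 0.21 kg; this is its centre, on the bore axis. 34 mm bore open at both ends; a bad sleeve narrows to 22 mm in its middle 12 mm, unseen from outside. Which sleeve is bad is not told.
- sleeve_2_center (a point): The other sleeve: outwardly the same as sleeve_1 in all sizes; this is its centre, on the bore axis. At the start both stand on the counter one behind the other between the gauge's rails, bores in line with the pin, not yet on it, 7 to 56 mm apart; either may be the front one (nearer the pin).
- gauge_root (a point): Root of the gauge pin, on the pin's axis, on the near face of the fixed dark steel upright (30 mm thick, 100 wide, 55 high), 25 mm above the counter. x points along the pin INTO the upright, y across, z up: sleeves come from negative x. A good sleeve fully home has its centre at x = -20 mm; a bad one stops at about x = -44 mm.
- gauge_tip (a point): Tip of the level round steel gauge pin, 28 mm in diameter, 38 mm long, last 5 mm tapered to 22 mm; axes as gauge_root. A sleeve comes off by pulling it back along -x until its centre is more than 20 mm behind this tip; one standing behind it is just pushed back too.
- gauge_mouth (a point): Open end of the guide, on the counter, 210 mm behind the pin's root; axes as gauge_root. Guide: two fixed rails along the pin, 10 mm high, 10 thick, inner faces 53 mm apart, from the upright to here, then flaring 30 mm. Open above. Sleeves slide on the counter with little friction (under 2 N); pushing the rear one pushes the front one. Pushed high up they tip.
- warming_plate_top (a point): Round pewter warming plate (cold), 170 mm in diameter, 20 mm thick, flat on top without rim, with a short dark wooden grip on its edge (to 130 mm from the centre, 19 mm high); fixed. This point is the centre of its top face. It may be left or right of the gauge.
- rework_box_in (a point): Square, shallow, open dark wooden box, 162 mm outside, 150 mm inside, walls 21 mm high, floor about 6 mm above the counter; fixed. This point is the centre of its inner floor, x and y along the walls. It may be left or right of the gauge.
- wax_puck_center (a point): Bystander: round violet wax puck, 31 mm in diameter, 20 mm high, loose; its centre.
- wax_jar_center (a point): Bystander: closed wax jar, 60 mm in diameter, 70 mm high, loose; its centre.
- cork_block_center (a point): Bystander: waxing cork, 55 x 100 x 35 mm, loose, on the right; its centre.
Not all that is in view belongs to the job. What is shaped like the part that bears sleeve_2_center but black is not meant.

How it is judged:
By the outcome, as a careful person would: the job done as asked, in the order asked, and still so for the second after the job is handed in, with the robot touching nothing.
It also fails if it takes over 69 s, if anything falls off the work surface, if the arm or the gripper's body presses on something with over 40 N, if the wrist force passes 120 N, or if a joint passes its speed limit or range.

ROBOT

A 6-joint arm with a two-finger parallel gripper is mounted at the origin on the work surface. World frame = base frame: x ahead of the robot, y to its left, z up, the work surface at z = 0. Lengths are in m, angles in rad, forces in N, time in s.
With the tool pointing down it reaches from about 0.3 to 0.875 m from the base axis. Payload 4.2 kg.
Tool frame: the origin (TCP) lies midway between the tips of the shut fingers; the grasp point (between the pads) lies 19 mm behind it; z points along the fingers, y is the line along which they close (so a half turn about z gives the same grasp; the last joint's range is limited). The gripper opens to 85 mm and grips with 20 to 120 N. Pads are 22 mm wide; open, the fingers measure 114 mm over their backs; the gripper's body (76 mm by 85 mm) begins 54 mm behind the grasp point. The pads swing forward as they close: fully open they stand 13 mm farther back than shut.
Start: joints at [1.187, 0.32, 1.565, -0, 1.257, -0.02], TCP at [0.205, 0.537, 0.231] pointing down, gripper open.
Joint ranges: [-3.11, 3.11], [-0.84, 2.01], [0.21, 2.61], [-1.34, 4.49], [0.05, 2.63], [-2.56, 2.56]. Speed limits (rad/s): [2.57, 2.57, 3.14, 3.14, 3.14, 3.14].

INTERFACE

Orientations are given as [roll, pitch, yaw] about the fixed x, y, z axes, in that order (R = Rz(yaw) Ry(pitch) Rx(roll)).
In Python, from rig import observe, capture, finish_job gives the robot as it stands. The module is installed in compiled form; this text tells all that it offers.
- The arm moves only by the tool move_arm, never from a script. Its argument "plan" is a list that holds one entry, the list of rows, each a list of 4 numbers: the shift along the world's x, y, z in mm, then the turn about the world's z in rad. A call has 1 to 8 rows; each row is the pose to reach, as a shift and turn from the pose commanded when the call began; what a row does not reach only later rows make up. A row lasts 1/8 s, in which the tool goes at most 62.5 mm and 10.7 degrees, less where a joint would pass 70% of its speed; a pose out of reach is approached as far as the arm can. A call with a gripper value outside its range is refused whole. "gripper" is the closure, from -1 (fully open) to 1 (shut), set as the call begins (left out, the last holds). The fingers move at their own pace and stop on an object; "newtons" is the grip in N (left out, the last holds). Time passes only in rows, so rows that repeat a pose let the fingers close. It gives the time, the measured TCP pose, the force, the opening and the grip force at its end, in the units of the state.
- observe(): the state, without advancing time (a new reading comes with each control period).
- capture(name): name is "scene" or "top"; returns a dict with "pixels" (420x560x3 uint8, blue, green, red), "depth" (420x560 float32, m along the optical axis (not along the pixel's ray), 0 where there is no reading), "vertical_fov" (degrees; the focal length in pixels is half the picture's height over the tangent of half this angle, whatever the lens; pixels are square), "cx", "cy" (the principal point, pixels), "R" (3x3) and "t" (3): a world point X has camera coordinates R X + t. Camera axes: x right, y down, z forward; pixel columns grow to the right and rows downward; lengths in m; the calibration is good to about 2 mm. A picture is of the moment at which its call begins.
- finish_job(): hands the job in; it is judged then, once.
The state is a dict: "clock": time; "qpos": joint angles; "joint_vel": joint speeds; "tau": joint torques, N m; "tool_pos": TCP position; "tool_rot": TCP orientation; "ft_force": force on the tool from outside, world axes, zero at the start; "moment": the same for the moment, N m; "finger_gap": finger opening in m; "finger_force": force on a finger pad.
Only numpy, scipy, OpenCV 4.12 (cv2) and the standard library are available. Lean on these libraries where they do the work, as an engineer would, in place of code of your own. Each camera call takes 0.05 s, during which the arm holds its last target. There are 200 camera calls.

## Working session

There is one attempt and no reset: what is moved stays moved. The work goes in short steps, Python scripts to look and compute and a tool call to move; the robot and the scene stay as the last step left them, time stands still between calls to the robot, and variables do not carry over. Pictures are saved under pics/ and viewed, at most 10 in all, crops included, and the job is handed in when it is done.

Besides the shell and the picture viewer there is one more tool, called after "Emit:" by a JSON object that holds its "name" and its "arguments". move_arm: Moves the arm, as the interface text tells. Its arguments: {"type":"object","properties":{"plan":{"type":"array","items":{"type":"array","items":{"type":"array","items":{"type":"number"}}}},"gripper":{"type":"number"},"newtons":{"type":"number"}},"required":["plan"]}

```bash
mkdir -p pics; cat > h.py <<'E'
import numpy as np, cv2
from rig import observe, capture, finish_job
def cap(n):
    c=capture(n); c['f']=c['pixels'].shape[0]/2/np.tan(np.radians(c['vertical_fov'])/2); return c
def cloud(c):
    d=c['depth']; v,u=np.mgrid[:d.shape[0],:d.shape[1]]
    P=np.stack([(u-c['cx'])/c['f']*d,(v-c['cy'])/c['f']*d,d],-1)
    W=(P-c['t'])@c['R']; W[d==0]=np.nan; return W
def ray(c,u,v,z):
    r=c['R'].T@np.array([(u-c['cx'])/c['f'],(v-c['cy'])/c['f'],1]); o=-c['R'].T@c['t']
    return o+r*(z-o[2])/r[2]
E
python3 - <<'E'
from h import *
for n in('scene','top'):
    c=cap(n); cv2.imwrite(f'pics/{n}0.png',c['pixels']); np.save(n+'0.npy',cloud(c)); print(n,c['f'],-c['R'].T@c['t'],c['R'],(c['depth']>0).mean())
print(observe())
E
```

```text
scene 392.8814484558313 [ 1.18361843 -0.22371348  0.74301819] [[ 0.33607755  0.9417682  -0.01115985]
 [ 0.69867441 -0.2572385  -0.66759451]
 [-0.63159002  0.21656643 -0.74444142]] 0.9959396258503401
top 471.5107411848806 [ 0.43187217 -0.01651594  0.95452917] [[-0.01654389 -0.99974383  0.01544559]
 [-0.9841038   0.01354932 -0.17707659]
 [ 0.17682195 -0.0181296  -0.98407587]] 0.9957780612244898
{'clock': 0.1, 'qpos': array([ 1.18701319e+00,  3.20234652e-01,  1.56551258e+00, -6.51534704e-06,
        1.25744425e+00, -2.00035812e-02]), 'joint_vel': array([ 8.47356911e-05, -1.31092000e-03, -1.64389253e-03, -8.89110327e-04,
        1.02025030e-03, -1.29049218e-03]), 'tau': array([-1.07199194e-03, -4.16406047e+01, -2.34702694e+01, -1.18336661e-04,
        5.02453011e-03,  2.57422687e-05]), 'tool_pos': array([0.20443618, 0.5369812 , 0.23057977]), 'tool_rot': array([-3.13999402e+00, -2.57865587e-05,  2.77781509e+00]), 'ft_force': array([ 0.80736729, -0.09285045,  0.66918642]), 'moment': array([-0.04323641, -0.01718318,  0.00780974]), 'finger_force': 0.0, 'finger_gap': 0.08521972786336834}
```

View pics/scene0.png

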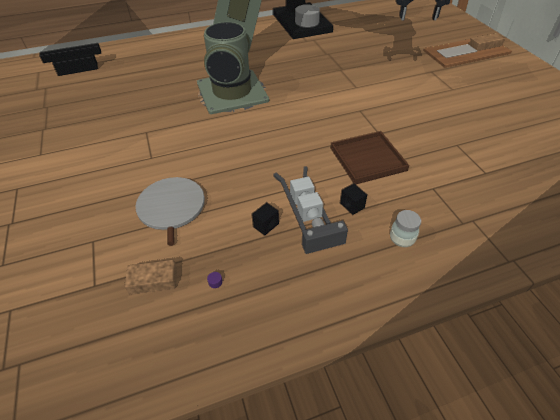

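View pics/top0.png

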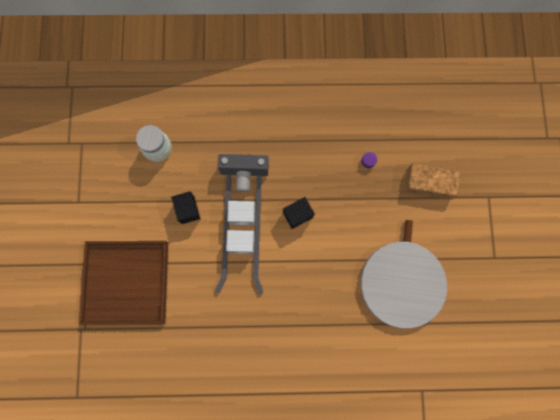

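Both views show the gauge (top view: upright at (243,165), pin at (243,181)) with two bright sleeves at (241,211) and (240,241). The box is at (125,283) and the plate at (404,285). The black decoys at (186,207) and (298,213) are close to the rails. Next I'll measure positions.

```bash
cat > m.py <<'E'
from h import *
def sleeves(c,W):
    g=c['pixels'].astype(int); m=((g.min(2)>110)&(np.ptp(g,axis=2)<35)&(abs(W[...,2]-.05)<.006)).astype(np.uint8)
    n,l,s,_=cv2.connectedComponentsWithStats(m,connectivity=4)
    for i in range(1,n):
        if s[i,4]>100:
            k=l==i; p=W[k]; r=cv2.minAreaRect(p[:,:2].astype(np.float32)*1000); print('sleeve top',s[i,:5],p.mean(0).round(4),r)
if __name__=='__main__':
    for n in('top','scene'):
        c=cap(n);W=cloud(c);print(n);sleeves(c,W)
        g=c['pixels'].astype(int);z=W[...,2]
        def rep(name,m):
            m=cv2.morphologyEx(m.astype(np.uint8),cv2.MORPH_OPEN,np.ones((2,2),np.uint8))
            k,l,s,_=cv2.connectedComponentsWithStats(m)
            for i in range(1,k):
                if s[i,4]>25:
                    p=W[l==i]; r=cv2.minAreaRect(p[:,:2].astype(np.float32)*1000); print(name,s[i,:5],np.nanmean(p,0).round(4),np.round(r[0],1),np.round(r[1],1),round(r[2],1))
        roi=(W[...,0]>.25)&(W[...,0]<.85)&(abs(W[...,1])<.5)
        rep('55',roi&(abs(z-.055)<.0025)&(g.max(2)<110)); 
        rep('20',roi&(abs(z-.020)<.004)); rep('rail10',roi&(abs(z-.010)<.003)); rep('50',roi&(abs(z-.05)<.003)); rep('35',roi&(abs(z-.035)<.004)); rep('70',roi&(abs(z-.07)<.004))
        rep('6',roi&(abs(z-.006)<.003))
E
python3 m.py
```

```text
top
sleeve top [227 201  27  21 538] [0.6006 0.0422 0.0499] ((600.7957763671875, 42.557010650634766), (50.379669189453125, 40.71868133544922), 88.72945404052734)
sleeve top [226 230  27  22 544] [0.5424 0.0443 0.05  ] ((542.795166015625, 44.22413635253906), (50.29128646850586, 40.25663757324219), 85.91077423095703)
55 [219 156  50  15 523] [0.6961 0.0327 0.0532] [690.3  30.2] [ 36.5 103.6] 18.6
20 [363 153  15  14 165] [ 0.7106 -0.224   0.0179] [ 711.  -225.8] [34.3 27.1] 87.8
20 [ 362  221   86  109 5800] [ 0.4544 -0.2785  0.0197] [ 464.7 -299.1] [150.4 177.7] 53.3
20 [ 81 242  20  67 261] [0.4909 0.3476 0.0183] [486.5 349.8] [ 30.3 130.9] 76.9
20 [106 242  30   3  90] [0.5451 0.2822 0.017 ] [545.3 282.1] [61.1  3.3] 88.9
20 [137 242  10   3  30] [0.5445 0.2408 0.0164] [544.7 240.8] [ 2.9 22. ] 0.3
20 [155 242  12  60 226] [0.4936 0.1954 0.0174] [488.  202.2] [116.2  24.6] 2.6
20 [159 304   6  21  79] [0.4041 0.1957 0.0169] [404.3 195.9] [ 9.9 40.1] 76.6
20 [ 80 310  78  16 319] [0.3914 0.2928 0.0156] [399.8 281.7] [156.8  29.4] 88.9
rail10 [226 175   6  23  96] [0.6609 0.0691 0.007
[... 2190 characters left out ...]
468 0.045  0.048 ] [536.1  61.6] [53.8 98.4] 29.9
50 [343 184  25  19 253] [0.618  0.1534 0.0489] [611.2 170.4] [48.7 76.6] 15.4
50 [299 193  24  17 264] [0.6046 0.043  0.0483] [580.5  50.9] [32.  97.8] 39.0
50 [253 204  26  20 281] [ 0.6042 -0.0703  0.0492] [602.6 -70.5] [38.1 50.6] 28.5
35 [313 219  12   9  66] [0.6651 0.0376 0.037 ] [659.7  41.4] [26.  66.9] 62.2
35 [393 230  15  11  46] [0.7613 0.1965 0.034 ] [760. 196.] [35.2  8.5] 35.5
35 [ 126  261   49   27 1037] [ 0.669  -0.3462  0.0341] [ 656.  -345.2] [97.5 72.4] 79.3
70 [398 211  24  19 358] [0.749  0.2201 0.0672] [742.8 244.7] [ 48.2 105.5] 11.5
6 [ 336  137   67   41 1616] [0.4693 0.2776 0.0063] [476.8 280.6] [148.4 153.6] 84.9
```

```bash
python3 - <<'E'
from h import *
for n in('top','scene'):
    W=np.load(n+'0.npy'); x,y,z=W[...,0],W[...,1],W[...,2]
    print(n)
    # right rail centreline, left rail
    for nm,(a,b),(xa,xb) in(('R',(-.005,.022),(.50,.66)),('L',(.06,.085),(.50,.66))):
        m=(abs(z-.0095)<.0025)&(y>a)&(y<b)&(x>xa)&(x<xb); p=W[m][:,:2]
        k=np.polyfit(p[:,0],p[:,1],1); r=p[:,1]-np.polyval(k,p[:,0]); print(nm,m.sum(),k,np.polyval(k,.6),r.std(),np.ptp(r))
    m=(abs(z-.055)<.0025)&(x>.65)&(x<.75)&(y>-.04)&(y<.11); p=W[m][:,:2]; print('upright top',m.sum(),p.min(0),p.max(0),np.round(cv2.minAreaRect(p.astype(np.float32)*1000)[0],1),cv2.minAreaRect(p.astype(np.float32)*1000)[1:])
    q=W[(z>.048)&(z<.0525+.005)&(x>.66)&(x<.74)&(y>.0)&(y<.08)]
    print('near-edge x',np.percentile(q[:,0],[1,5,95,99]))
    m=(abs(z-.02)<.003)&(x<.55)&(x>.37)&(y<-.18)&(y>-.37); p=W[m][:,:2]; c,r=cv2.minEnclosingCircle(p.astype(np.float32)*1000); print('plate',c,r,np.percentile(p,[1,99],axis=0),p.mean(0))
    m=(abs(z-.006)<.003)&(x<.58)&(x>.37)&(y>.18)&(y<.38); p=W[m][:,:2]; print('floor',cv2.minAreaRect(p.astype(np.float32)*1000),np.percentile(p,[2,98],axis=0),p.mean(0),np.median(z[m]))
    m=(abs(z-.02)<.0025)&(x<.58)&(x>.37)&(y>.17)&(y<.39); p=W[m][:,:2];print('rim',cv2.minAreaRect(p.astype(np.float32)*1000))
E
```

```text
top
R 343 [-0.04776583  0.03936933] 0.010709836587747306 0.002994600964227286 0.012235042094704957
L 288 [-0.0425136   0.09967567] 0.07416751196324475 0.002822043227189519 0.018413204331225
upright top 576 [ 0.68290709 -0.01129429] [0.71541641 0.08771683] [699.3  38. ] ((99.21289825439453, 29.815319061279297), 87.47000885009766)
near-edge x [0.68391593 0.68523977 0.71262719 0.71529409]
plate (460.1785888671875, -278.15313720703125) 89.43476867675781 [[ 0.37654571 -0.35527616]
 [ 0.53646539 -0.19730016]] [ 0.4549898  -0.27597449]
floor ((475.0723876953125, 280.24786376953125), (209.53594970703125, 199.35911560058594), 0.12156412750482559) [[0.39562066 0.20272466]
 [0.54300262 0.34880859]] [0.46850163 0.27565718] 0.006062962174067498
rim ((468.4415283203125, 273.76495361328125), (162.99624633789062, 160.87863159179688), 89.09972381591797)
scene
R 199 [-0.04286366  0.03620875] 0.010490554580803491 0.0038001751996321865 0.01745032650295647
L 70 [-0.08431377  0.12445478] 0.073866519956019 0.003866694300259675 0.018218940700980527
upright top 413 [ 0.68453411 -0.01310667] [0.71830295 0.0861791 ] [701.3  36.4] ((98.65074157714844, 30.785369873046875), 86.64766693115234)
near-edge x [0.68641052 0.6881607  0.71604225 0.71752523]
plate (461.0313720703125, -277.2839050292969) 90.63166046142578 [[ 0.37766941 -0.35581234]
 [ 0.53841117 -0.1986588 ]] [ 0.46076799 -0.27851598]
floor ((473.2081298828125, 278.9423522949219), (196.10484313964844, 192.854736328125), 85.94184112548828) [[0.39418309 0.19340624]
 [0.54998851 0.34821275]] [0.46786567 0.27517522] 0.005893994335882629
rim ((470.4151306152344, 272.8603515625), (163.843505859375, 164.35975646972656), 89.367919921875)
```

```bash
python3 - <<'E'
import cv2,numpy as np
t=cv2.imread('pics/top0.png')[145:300,165:325]; cv2.imwrite('pics/c0.png',cv2.resize(t,None,fx=3.8,fy=3.8,interpolation=cv2.INTER_CUBIC))
E
```

```text
(no output)
```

View pics/c0.png

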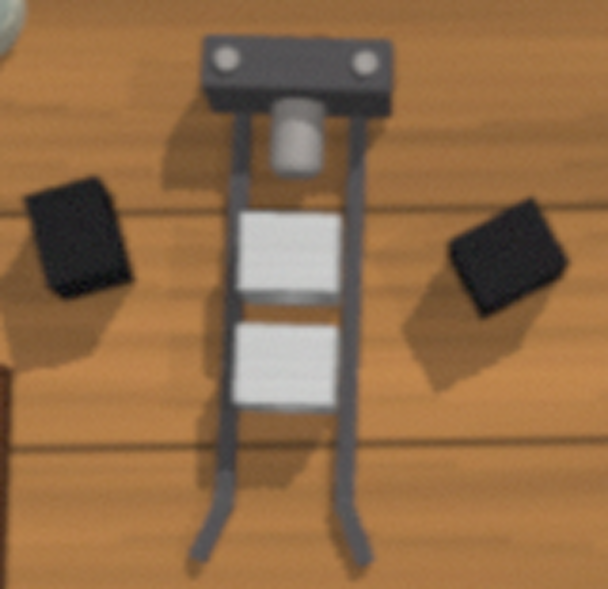

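The crop shows bright sleeves at (289,252) and (286,364), aligned with the pin at (297,135). The decoys are clear of the rails on both sides. Gauge yaw is about -0.045, root about (0.685, 0.038), and the front sleeve is at (0.6015, 0.042).

Emit:
{"name": "move_arm", "arguments": {"plan": [[[38,-47,0,0.04],[76,-94,0,0.08],[114,-141,0,0.12],[152,-188,0,0.16],[190,-235,0,0.2],[228,-282,0,0.24],[266,-329,0,0.28],[304,-376,0,0.319]]], "gripper": -1}}

```text
clock: 1.2
tool_pos: [0.5096, 0.1597, 0.2313]
tool_rot: [3.141, 0.0, 3.098]
ft_force: [0.9, 0.5, 0.3]
finger_gap: 0.0854
finger_force: 0.0
```

Emit:
{"name": "move_arm", "arguments": {"plan": [[[38,-48,0,0],[76,-96,0,0],[93,-119,0,0],[93,-119,-50,0],[93,-119,-100,0],[93,-119,-120,0],[93,-119,-120,0]]]}}

```text
clock: 2.08
tool_pos: [0.6003, 0.0423, 0.1094]
tool_rot: [-3.141, -0.005, 3.097]
ft_force: [-0.1, 0.0, 0.6]
finger_gap: 0.085
finger_force: 0.0
```

```bash
python3 - <<'E'
from h import *
o=observe(); print(o['clock'],o['tool_pos'],o['tool_rot'],o['qpos'],o['ft_force'])
c=cap('top'); cv2.imwrite('pics/t1.png',c['pixels'])
E
```

```text
2.075 [0.60031986 0.04225431 0.10936014] [-3.14124757 -0.00457584  3.09671267] [ 5.11098072e-02  4.60777322e-01  1.66962844e+00  1.11852449e-04
  1.01577475e+00 -1.47486649e+00] [-0.12505602  0.03694697  0.58555409]
```

Emit:
{"name": "move_arm", "arguments": {"plan": [[[1,0,-45,0],[1,0,-75,0],[1,0,-90,0],[1,0,-96,0],[1,0,-96,0]]]}}

```text
clock: 2.75
tool_pos: [0.6034, 0.0424, 0.0163]
tool_rot: [3.141, 0.002, 3.097]
ft_force: [0.0, 0.8, 1.0]
finger_gap: 0.0854
finger_force: 0.0
```

Emit:
{"name": "move_arm", "arguments": {"plan": [[[0,0,0,0],[0,0,0,0],[0,0,0,0],[0,0,0,0],[0,0,0,0],[0,0,0,0]]], "gripper": 1, "newtons": 40}}

```text
clock: 3.5
tool_pos: [0.6033, 0.0424, 0.0163]
tool_rot: [3.141, 0.002, 3.097]
ft_force: [-1.3, 0.7, 5.9]
finger_gap: 0.0497
finger_force: 42.9
```

Emit:
{"name": "move_arm", "arguments": {"plan": [[[8,-0.4,0,0],[16,-0.7,0,0],[24,-1.1,0,0],[30,-1.4,0,0],[34,-1.5,0,0],[34,-1.5,0,0]]]}}

```text
clock: 4.25
tool_pos: [0.6362, 0.0409, 0.0163]
tool_rot: [3.142, -0.001, 3.097]
ft_force: [-2.7, 0.3, 6.9]
finger_gap: 0.0494
finger_force: 43.4
```

Emit:
{"name": "move_arm", "arguments": {"plan": [[[3,-0.1,0,0],[6,-0.3,0,0],[9,-0.4,0,0],[11,-0.5,0,0],[11,-0.5,0,0]]]}}

```text
clock: 4.88
tool_pos: [0.6468, 0.0404, 0.0163]
tool_rot: [3.142, -0.002, 3.097]
ft_force: [-3.3, -0.6, 8.3]
finger_gap: 0.0494
finger_force: 43.4
```

Emit:
{"name": "move_arm", "arguments": {"plan": [[[3,-0.1,0,0],[6,-0.3,0,0],[9,-0.4,0,0],[12,-0.5,0,0],[12,-0.5,0,0]]]}}

```text
clock: 5.5
tool_pos: [0.659, 0.0399, 0.0163]
tool_rot: [3.141, -0.001, 3.097]
ft_force: [-3.0, 0.9, 7.1]
finger_gap: 0.0499
finger_force: 43.3
```

Emit:
{"name": "move_arm", "arguments": {"plan": [[[2,-0.1,0,0],[4,-0.2,0,0],[6,-0.3,0,0],[8,-0.4,0,0],[8,-0.4,0,0]]]}}

```text
clock: 6.12
tool_pos: [0.6668, 0.0395, 0.0163]
tool_rot: [3.142, -0.002, 3.097]
ft_force: [-2.8, -0.0, 8.0]
finger_gap: 0.0497
finger_force: 43.3
```

Emit:
{"name": "move_arm", "arguments": {"plan": [[[1,0,0,0],[2,-0.1,0,0],[2,-0.1,0,0]]]}}

```text
clock: 6.5
tool_pos: [0.667, 0.0395, 0.0164]
tool_rot: [-3.142, -0.005, 3.097]
ft_force: [-8.2, 0.7, 11.2]
finger_gap: 0.0495
finger_force: 43.8
```

```bash
python3 - <<'E'
from h import *
c=cap('scene'); o=observe(); print(o['tool_pos'],o['ft_force'])
cv2.imwrite('pics/s2.png',cv2.resize(c['pixels'][130:270,240:400],None,fx=4,fy=4,interpolation=cv2.INTER_CUBIC))
E
```

```text
[0.66702999 0.03955125 0.01635694] [-8.33399159  1.51911016 10.78832449]
```

View pics/s2.png

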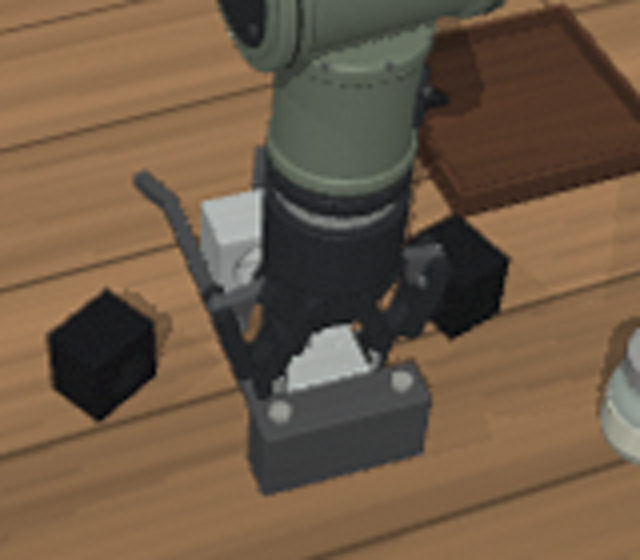

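The picture shows the gripped sleeve at (325,358) against the upright, and the force rose at x = 0.667, which matches fully home. So this is the good sleeve. Next: a slightly firmer press, then pull it off.

Emit:
{"name": "move_arm", "arguments": {"plan": [[[1,0,0,0],[2,-0.1,0,0],[2,-0.1,0,0],[-4,0.2,0,0],[-10,0.5,0,0],[-18,0.8,0,0],[-26,1.2,0,0],[-34,1.5,0,0]]]}}

```text
clock: 7.55
tool_pos: [0.6371, 0.0409, 0.0163]
tool_rot: [3.141, 0.004, 3.097]
ft_force: [2.9, -0.4, 5.9]
finger_gap: 0.0495
finger_force: 43.0
```

Emit:
{"name": "move_arm", "arguments": {"plan": [[[-8,0.4,0,0],[-16,0.7,0,0],[-24,1.1,0,0],[-30,1.4,0,0],[-32,1.5,0,0],[-32,1.5,0,0]]]}}

```text
clock: 8.3
tool_pos: [0.6048, 0.0424, 0.0163]
tool_rot: [3.141, 0.003, 3.097]
ft_force: [2.4, 0.2, 6.5]
finger_gap: 0.0499
finger_force: 43.2
```

Emit:
{"name": "move_arm", "arguments": {"plan": [[[0,0,10,0],[0,0,40,0],[0,0,80,0],[-8,-20,100,0],[-30,-68,105,0],[-54,-120,105,0],[-77,-172,105,0],[-100,-224,105,0]]]}}

```text
clock: 9.3
tool_pos: [0.5007, -0.1835, 0.1195]
tool_rot: [3.141, -0.003, 3.097]
ft_force: [1.1, -0.4, -1.5]
finger_gap: 0.0496
finger_force: 42.3
```

Emit:
{"name": "move_arm", "arguments": {"plan": [[[-20,-46,0,0],[-36,-82,0,0],[-43,-96,0,0],[-43,-96,-30,0],[-43,-96,-60,0],[-43,-96,-75,0],[-43,-96,-75,0]]]}}

```text
clock: 10.18
tool_pos: [0.4598, -0.2769, 0.0444]
tool_rot: [3.14, -0.003, 3.097]
ft_force: [-0.1, 0.3, -0.8]
finger_gap: 0.0496
finger_force: 42.3
```

```bash
python3 - <<'E'
from h import *
c=cap('scene'); o=observe(); print(o['tool_pos'],o['ft_force'],o['qpos'])
cv2.imwrite('pics/s3.png',cv2.resize(c['pixels'][90:300,80:380],None,fx=2.6,fy=2.6,interpolation=cv2.INTER_CUBIC))
E
```

```text
[ 0.46064792 -0.27740271  0.04536835] [ 0.01817439 -0.42114118 -0.97741359] [-5.63498868e-01  4.49738917e-01  1.89533868e+00  1.75763726e-04
  7.97065038e-01 -2.09004775e+00]
```

View pics/s3.png

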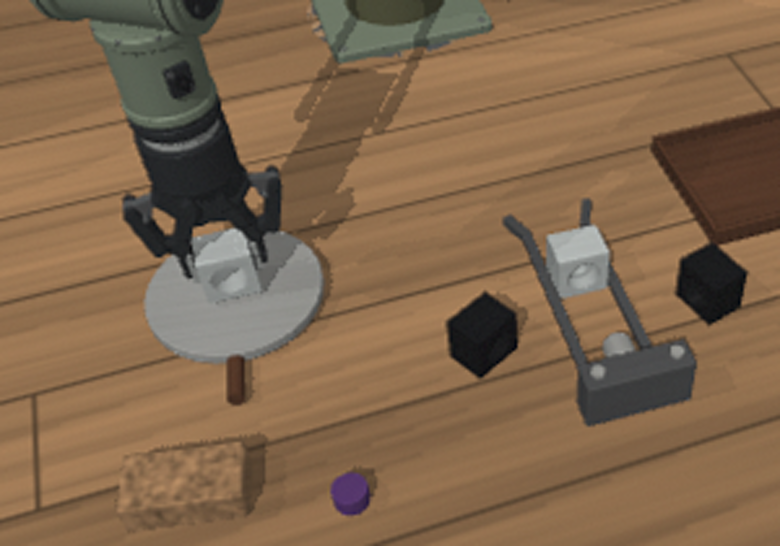

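The sleeve is held level over the plate at (228,270). The rear sleeve still stands in the guide at (578,260). I'll lower it about 9 mm.

Emit:
{"name": "move_arm", "arguments": {"plan": [[[0,0,-3,0],[0,0,-6,0],[0,0,-8,0],[0,0,-9,0],[0,0,-9,0]]]}}

```text
clock: 10.85
tool_pos: [0.4606, -0.2776, 0.0364]
tool_rot: [3.142, 0.0, 3.097]
ft_force: [0.1, 0.6, -0.6]
finger_gap: 0.0495
finger_force: 42.4
```

Emit:
{"name": "move_arm", "arguments": {"plan": [[[0,0,-1,0],[0,0,-1,0],[0,0,-1,0]]]}}

```text
clock: 11.22
tool_pos: [0.4607, -0.2777, 0.0362]
tool_rot: [-3.141, 0.0, 3.097]
ft_force: [-0.6, 0.7, 5.7]
finger_gap: 0.0495
finger_force: 43.1
```

Emit:
{"name": "move_arm", "arguments": {"plan": [[[0,0,0,0],[0,0,0,0],[0,0,0,0],[0,0,0,0],[0,0,0,0]]], "gripper": -1}}

```text
clock: 11.85
tool_pos: [0.4606, -0.2776, 0.0353]
tool_rot: [3.141, -0.0, 3.097]
ft_force: [-0.7, 0.3, -0.7]
finger_gap: 0.0853
finger_force: 0.0
```

Emit:
{"name": "move_arm", "arguments": {"plan": [[[0,0,15,0],[0,0,50,0],[0,0,90,0],[10,35,100,0],[25,90,100,0],[41,147,100,0],[57,204,100,0],[73,260,100,0]]]}}

```text
clock: 12.85
tool_pos: [0.5342, -0.0158, 0.1367]
tool_rot: [-3.142, 0.002, 3.097]
ft_force: [2.1, -0.3, -0.9]
finger_gap: 0.0854
finger_force: 0.0
```

```bash
python3 - <<'E'
from h import *
from m import sleeves
print(observe()['tool_pos'])
for n in('scene','top'):
    c=cap(n);W=cloud(c);print(n)
    g=c['pixels'].astype(int)
    for z0 in(.05,.07):
        for (xa,xb,ya,yb) in((.48,.65,.0,.09),(.38,.54,-.36,-.19)):
            m=(abs(W[...,2]-z0)<.004)&(W[...,0]>xa)&(W[...,0]<xb)&(W[...,1]>ya)&(W[...,1]<yb)&(g.min(2)>100)
            p=W[m]
            if len(p)>60: r=cv2.minAreaRect(p[:,:2].astype(np.float32)*1000); print(z0,len(p),p.mean(0).round(4),np.ptp(p[:,2]),r)
    cv2.imwrite(f'pics/{n}4.png',c['pixels'])
E
```

```text
[ 0.53423221 -0.01579908  0.13667942]
scene
0.05 259 [0.5446 0.0431 0.0495] 0.007230212602934903 ((543.3615112304688, 43.774559020996094), (51.07098388671875, 44.519596099853516), 87.51455688476562)
0.07 265 [ 0.4604 -0.2774  0.0696] 0.0067417688292734645 ((458.7333679199219, -277.2563781738281), (49.679439544677734, 43.5300407409668), 87.78337097167969)
top
0.05 211 [0.5318 0.0479 0.0498] 0.007389894803317108 ((534.5985717773438, 44.302703857421875), (47.00484848022461, 23.794113159179688), 85.7723388671875)
0.07 592 [ 0.4586 -0.2766  0.0701] 0.007596213073678831 ((458.6230773925781, -276.4959411621094), (51.75202560424805, 38.98070526123047), 89.08719635009766)
```

View pics/scene4.png

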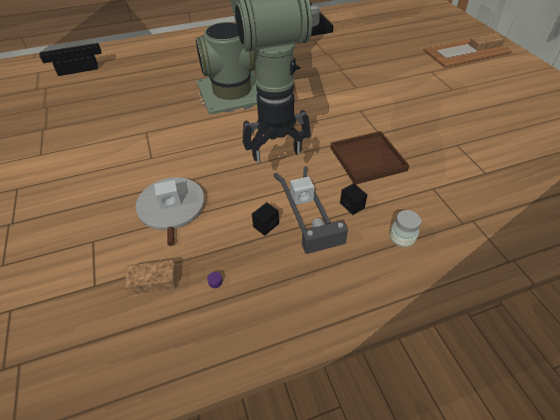

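The scene view shows the first sleeve flat and central on the plate at (168,193), and the second in the guide at (302,189). Now I'll grip the second.

Emit:
{"name": "move_arm", "arguments": {"plan": [[[5,40,0,0],[10,61,-20,0],[10,61,-60,0],[10,61,-95,0],[10,61,-115,0],[10,61,-119,0],[10,61,-119,0]]]}}

```text
clock: 13.82
tool_pos: [0.5442, 0.043, 0.0172]
tool_rot: [3.141, 0.001, 3.096]
ft_force: [-0.2, -0.9, 1.0]
finger_gap: 0.0852
finger_force: 0.0
```

Emit:
{"name": "move_arm", "arguments": {"plan": [[[0,0,0,0],[0,0,0,0],[0,0,0,0],[0,0,0,0],[0,0,0,0],[0,0,0,0]]], "gripper": 1}}

```text
clock: 14.58
tool_pos: [0.5443, 0.0434, 0.0173]
tool_rot: [3.141, 0.002, 3.097]
ft_force: [-0.4, -0.7, 5.9]
finger_gap: 0.0495
finger_force: 42.7
```

Emit:
{"name": "move_arm", "arguments": {"plan": [[[10,-0.3,0,0],[22,-0.6,0,0],[36,-0.9,0,0],[50,-1.3,0,0],[64,-1.7,0,0],[76,-2.0,0,0],[86,-2.3,0,0],[90,-2.5,0,0]]]}}

```text
clock: 15.58
tool_pos: [0.633, 0.041, 0.0174]
tool_rot: [3.141, -0.002, 3.097]
ft_force: [-5.2, 1.1, 9.7]
finger_gap: 0.0494
finger_force: 43.1
```

Emit:
{"name": "move_arm", "arguments": {"plan": [[[2,-0.1,0,0],[4,-0.2,0,0],[6,-0.3,0,0],[6,-0.3,0,0]]]}}

```text
clock: 16.08
tool_pos: [0.6389, 0.0407, 0.0174]
tool_rot: [3.141, -0.001, 3.097]
ft_force: [-3.2, -0.0, 7.7]
finger_gap: 0.0492
finger_force: 42.9
```

Emit:
{"name": "move_arm", "arguments": {"plan": [[[1,0,0,0],[2,-0.1,0,0],[3,-0.1,0,0],[3,-0.1,0,0]]]}}

```text
clock: 16.58
tool_pos: [0.6416, 0.0406, 0.0174]
tool_rot: [3.141, -0.002, 3.097]
ft_force: [-4.0, -0.1, 8.2]
finger_gap: 0.0499
finger_force: 43.1
```

Emit:
{"name": "move_arm", "arguments": {"plan": [[[1,0,0,0],[2,-0.1,0,0],[3,-0.1,0,0],[3,-0.1,0,0]]]}}

```text
clock: 17.08
tool_pos: [0.6424, 0.0406, 0.0175]
tool_rot: [-3.142, -0.007, 3.097]
ft_force: [-9.2, 0.5, 11.7]
finger_gap: 0.0495
finger_force: 43.6
```

Emit:
{"name": "move_arm", "arguments": {"plan": [[[1,0,0,0],[2,-0.1,0,0],[2,-0.1,0,0]]]}}

```text
clock: 17.45
tool_pos: [0.6425, 0.0406, 0.0175]
tool_rot: [-3.141, -0.011, 3.097]
ft_force: [-13.4, -0.3, 16.1]
finger_gap: 0.0503
finger_force: 44.0
```

It stopped firmly at x = 0.6425, 24.5 mm short of the first sleeve's stop, so this is the bad sleeve and goes in the box.

Emit:
{"name": "move_arm", "arguments": {"plan": [[[-4,0.2,0,0],[-12,0.5,0,0],[-22,1,0,0],[-34,1.5,0,0],[-44,2,0,0],[-48,2.2,0,0],[-48,2.2,0,0]]]}}

```text
clock: 18.32
tool_pos: [0.6001, 0.0426, 0.0173]
tool_rot: [3.141, 0.002, 3.097]
ft_force: [1.0, 0.3, 7.6]
finger_gap: 0.0496
finger_force: 42.9
```

Emit:
{"name": "move_arm", "arguments": {"plan": [[[0,0,10,0],[0,0,40,0],[0,0,80,0],[-8,14,100,0],[-28,50,102,0],[-54,95,102,0],[-80,141,102,0],[-105,186,102,0]]]}}

```text
clock: 19.32
tool_pos: [0.4917, 0.23, 0.1175]
tool_rot: [-3.141, -0.003, 3.097]
ft_force: [1.0, 0.4, -0.9]
finger_gap: 0.0493
finger_force: 42.0
```

Emit:
{"name": "move_arm", "arguments": {"plan": [[[-18,32,0,0],[-26,45,0,0],[-26,45,-30,0],[-26,45,-60,0],[-26,45,-80,0],[-26,45,-85,0],[-26,45,-85,0]]]}}

```text
clock: 20.2
tool_pos: [0.4686, 0.2733, 0.0333]
tool_rot: [-3.141, -0.0, 3.096]
ft_force: [0.8, 0.1, -1.5]
finger_gap: 0.0498
finger_force: 42.0
```

```bash
python3 - <<'E'
from h import *
c=cap('scene'); o=observe(); print(o['tool_pos'],o['ft_force'])
cv2.imwrite('pics/s5.png',cv2.resize(c['pixels'][80:280,220:460],None,fx=2.8,fy=2.8,interpolation=cv2.INTER_CUBIC))
E
```

```text
[0.46897448 0.27352245 0.03387383] [-0.60594277  0.2333969  -1.03149701]
```

View pics/s5.png

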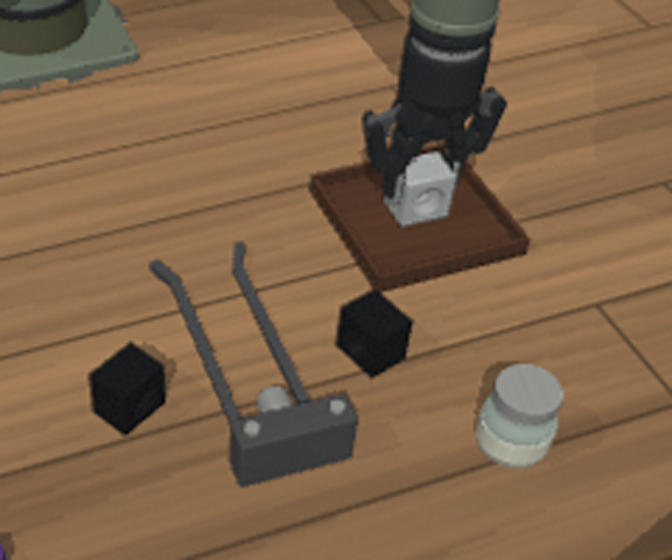

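The second sleeve hangs level over the box at (425,195). The guide is empty and nothing else has moved. I'll lower to about z = 0.0233.

Emit:
{"name": "move_arm", "arguments": {"plan": [[[0,0,-4,0],[0,0,-8,0],[0,0,-10,0],[0,0,-11,0],[0,0,-11,0]]]}}

```text
clock: 20.88
tool_pos: [0.4685, 0.2734, 0.0233]
tool_rot: [3.141, 0.0, 3.097]
ft_force: [-2.7, -1.5, 6.8]
finger_gap: 0.0493
finger_force: 42.9
```

Contact. Release and retreat.

Emit:
{"name": "move_arm", "arguments": {"plan": [[[0,0,0,0],[0,0,0,0],[0,0,0,0],[0,0,0,0],[0,0,0,0]]], "gripper": -1}}

```text
clock: 21.5
tool_pos: [0.4686, 0.2735, 0.0222]
tool_rot: [3.142, -0.0, 3.097]
ft_force: [-0.8, 0.2, -0.5]
finger_gap: 0.0854
finger_force: 0.0
```

Emit:
{"name": "move_arm", "arguments": {"plan": [[[0,0,15,0],[0,0,50,0],[0,0,100,0],[0,0,150,0],[-20,-40,170,0],[-40,-90,170,0],[-60,-140,170,0],[-60,-140,170,0]]]}}

```text
clock: 22.5
tool_pos: [0.4069, 0.1311, 0.1934]
tool_rot: [-3.141, 0.001, 3.093]
ft_force: [0.6, 0.9, 0.1]
finger_gap: 0.0854
finger_force: 0.0
```

```bash
python3 - <<'E'
from h import *
c=cap('scene'); W=cloud(c); g=c['pixels']
for z0,b in((.056,(.38,.55,.19,.36)),(.07,(.38,.54,-.36,-.19))):
    m=(abs(W[...,2]-z0)<.004)&(W[...,0]>b[0])&(W[...,0]<b[1])&(W[...,1]>b[2])&(W[...,1]<b[3]); p=W[m]; print(len(p),p.mean(0).round(4),cv2.minAreaRect(p[:,:2].astype(np.float32)*1000))
cv2.imwrite('pics/s6.png',g); print(observe()['clock'])
E
```

```text
200 [0.4695 0.2722 0.0556] ((467.5791931152344, 273.02142333984375), (54.4306640625, 45.29058074951172), 84.71759033203125)
265 [ 0.4605 -0.2776  0.0695] ((458.9803466796875, -277.34271240234375), (49.80839920043945, 42.381954193115234), 88.61483764648438)
22.55
```

View pics/s6.png

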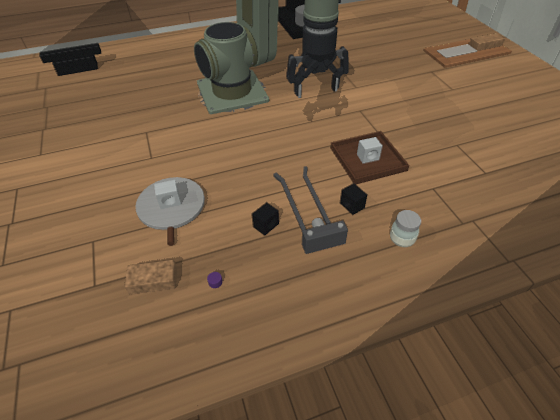

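The good sleeve sits flat on the plate at (168,193) and the bad one flat in the box at (370,150). The bystanders haven't moved and the arm is clear.

```bash
python3 -c "from rig import finish_job; print(finish_job())"
```

```text
the job is handed in; nothing more can be done
None
```

The job is handed in at about 22.5 s: the front sleeve went fully home and is flat on the warming plate, and the other stopped about 24 mm short and is flat in the wooden box, with the puck, jar and cork left alone.

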